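# Swap two handpieces on a jeweller's bench

### The arm

A 6-joint arm with a two-finger parallel gripper is mounted at the origin on the work surface. World frame = base frame: x ahead of the robot, y to its left, z up, the work surface at z = 0. Lengths are in m, angles in rad, forces in N, time in s.
With the tool pointing down it reaches from about 0.325 to 0.925 m from the base axis. Payload 3.1 kg.
Tool frame: the origin (TCP) lies at the very end of the fingers, on their centre line; the grasp point (between the pads) lies 19 mm behind it; z points along the fingers, y is the line along which they close (so a half turn about z gives the same grasp; the last joint's range is limited). The gripper opens to 85 mm and grips with 20 to 120 N. Pads are 22 mm wide; open, the fingers measure 114 mm over their backs; the gripper's body (76 mm by 85 mm) begins 54 mm behind the grasp point. The pads swing forward as they close: fully open they stand 13 mm farther back than shut.
Start: joints at [1.01, 0.217, 1.613, -0, 1.311, -0.112], TCP at [0.271, 0.563, 0.231] pointing down, gripper open.
Joint ranges: [-2.75, 2.75], [-0.78, 2.1], [0.31, 2.55], [-1.13, 4.27], [0.13, 2.63], [-2.58, 2.58]. Speed limits (rad/s): [2.79, 2.79, 3.14, 3.14, 3.14, 3.14].

### API

Orientations are given as a rotation vector (axis times angle).
In Python, from workcell import telemetry, vision, r gives the robot as it stands.
- The arm moves only by the tool servo_tool, never from a script. Its argument "series" is a list that holds one entry, the list of rows, each a list of 7 numbers: the turn, a rotation vector about the world's x, y, z normalised to -1 to 1, where 1 is 2 pi rad, then the shift along the world's x, y, z normalised to -1 to 1, where 1 is 20 mm, then the opening, from 0 (shut) to 1 (fully open). In form: [[[wx, wy, wz, x, y, z, claw], ...]]. A call has 1 to 12 rows; each row shifts and turns the commanded pose from where the row before left it; what a row does not reach is not made up. A row lasts 1/8 s, in which the tool goes at most 62.5 mm and 10.7 degrees, less where a joint would pass 70% of its speed; a pose out of reach is approached as far as the arm can. A call with a number of a shift or a turn outside -1 to 1 is refused whole. A call with a gripper value outside its range is refused whole. The fingers move at their own pace and stop on an object; "grip_force" is the grip in N (left out, the last holds). Time passes only in rows, so rows that do not move let the fingers close. It gives the time, the measured TCP pose, the force, the opening and the grip force at its end, in the units of the state.
- telemetry.read_state(): the state, without advancing time (a new reading comes with each control period).
- vision.snapshot(name): name is "scene" or "side" or "wrist"; returns the picture (480x640x3 uint8, red, green, blue); there is no depth.
- vision.camera_params(name): a dict with "fovy" (degrees; the focal length in pixels is half the picture's height over the tangent of half this angle, whatever the lens; pixels are square), "cx", "cy" (the principal point, pixels), "k1" (the pictures are not rectified: a ray, as slopes to the right and down, at radius r is drawn at 1 + k1 r^2 times it, then the intrinsics apply), "rvec" (rotation vector, rad) and "tvec" (3), from world to camera coordinates, as OpenCV has them. Camera axes: x right, y down, z forward; pixel columns grow to the right and rows downward; lengths in m; the calibration is good to about 2 mm. A picture is of the moment at which its call begins: read the wrist's pose just before it. camera_params takes no time and is no camera call; for the wrist camera it gives the pose at the moment of the call.
- r.hand_in(): hands the job in; it is judged then, once.
The state is a dict: "t": time; "joints": joint angles; "qd": joint speeds; "tau": joint torques, N m; "ee_pos": TCP position; "eef_rot": TCP orientation; "contact_force": force on the tool from outside, world axes, zero at the start; "moment": the same for the moment, N m; "finger_gap": finger opening in m; "grasp_force": force on a finger pad.
Only numpy, scipy, OpenCV 4.12 (cv2) and the standard library are available. Lean on these libraries where they do the work, as an engineer would, in place of code of your own. Each camera call takes 0.05 s, during which the arm holds its last target. There are 200 camera calls.

### The job

The red and the blue handpiece have been put back on each other's rests. Swap them, parking one on the grey rest on the way, so that each ends up on the rest of its own colour, lying straight and level in both V-notches with its nose in the front notch and its tail cap just behind the rear one, as they lie now, and the grey rest is empty again. Lay them down gently, never on the bench top, and leave the jar, the hammer and the tub where they are.

Things in the scene. Friction and masses are not known exactly. Their poses are not given: they have to be found in the camera images.
- handpiece_red: handpiece, red tail and band, 182 mm, 0.2 kg. Origin on its axis at mid-grip, near the centre of mass; x axis to the nose; may roll. Diameters along x: tail cap 33 mm from -70 to -57; grip 28 mm to +50; nose 18 mm to 85; chuck 12 mm to 95; bur to 112 mm. Seated: grip in the rear notch, cap 6 mm behind it, nose in the front notch. Pinch at the origin from above.
- handpiece_blue: handpiece, blue tail and band, 182 mm, 0.2 kg. Origin on its axis at mid-grip, near the centre of mass; x axis to the nose; may roll. Diameters along x: tail cap 33 mm from -70 to -57; grip 28 mm to +50; nose 18 mm to 85; chuck 12 mm to 95; bur to 112 mm. Seated: grip in the rear notch, cap 6 mm behind it, nose in the front notch. Pinch at the origin from above.
- handpiece_red_nose (a point): point on the red handpiece's axis at the front of its chuck, 95 mm ahead of its origin
- handpiece_blue_nose (a point): point on the blue handpiece's axis at the front of its chuck, 95 mm ahead of its origin
- rest_red: red fixed rest: plate 150 x 80 x 10 mm (x -65 to +85 mm) with two V-notches, each 12 mm thick, 57 mm wide, 98 mm clear between: rear at x = -45 mm, top 63 mm high; front at x = +65 mm, top 70 mm. Origin on the bench amid the place; +x to the front notch (away from the robot), z up. A seated handpiece's origin is 60 mm above, x axes alike. Holds blue at first.
- rest_blue: blue fixed rest: plate 150 x 80 x 10 mm (x -65 to +85 mm) with two V-notches, each 12 mm thick, 57 mm wide, 98 mm clear between: rear at x = -45 mm, top 63 mm high; front at x = +65 mm, top 70 mm. Origin on the bench amid the place; +x to the front notch (away from the robot), z up. A seated handpiece's origin is 60 mm above, x axes alike. Holds red at first.
- rest_grey: grey fixed rest: plate 150 x 80 x 10 mm (x -65 to +85 mm) with two V-notches, each 12 mm thick, 57 mm wide, 98 mm clear between: rear at x = -45 mm, top 63 mm high; front at x = +65 mm, top 70 mm. Origin on the bench amid the place; +x to the front notch (away from the robot), z up. A seated handpiece's origin is 60 mm above, x axes alike. Empty at first.
- jar: bystander: glass jar with a steel cap, 56 mm diameter, 75 mm tall; origin under its centre
- hammer: bystander: hammer lying beyond the rests, along y; origin under its middle
- tub: bystander: white open tub 110 x 90 x 45 mm with abrasive discs; origin under its centre
Things that resemble listed ones, but are neither listed nor needed, are in the scene too. Of the things like the rest_grey, leave any that is yellow; of the rest the smaller one is meant. What is shaped like the handpiece_blue but turquoise is not meant.

How it is judged:
By the outcome, as a careful person would: the job done as asked, in the order asked, and still so for the second after the job is handed in, with the robot touching nothing.
It also fails if it takes over 72 s, if anything falls off the work surface, if the arm or the gripper's body presses on something with over 40 N, if the wrist force passes 120 N, or if a joint passes its speed limit or range.

## Working session

There is one attempt and no reset: what is moved stays moved. The work goes in short steps, Python scripts to look and compute and a tool call to move; the robot and the scene stay as the last step left them, time stands still between calls to the robot, and variables do not carry over. Pictures are saved under pics/ and viewed, at most 10 in all, crops included, and the job is handed in when it is done.

Besides the shell and the picture viewer there is one more tool, called after "Emit:" as name(argument=value, ...), one argument or row to a line, values as JSON. servo_tool: Moves the arm, as the interface text tells. Its arguments: {"type":"object","properties":{"series":{"type":"array"},"grip_force":{"type":"number"}},"required":["series"]}

```bash
mkdir -p pics; ls; cat > h.py <<'E'
import numpy as np, cv2, json
from workcell import telemetry, vision, r
def snap(n,f):
    p=vision.camera_params(n); im=vision.snapshot(n); cv2.imwrite(f'pics/{f}.png',im[:,:,::-1]); json.dump({k:np.array(v).tolist() for k,v in p.items()},open(f'pics/{f}.json','w')); return im
def load(f): return cv2.imread(f'pics/{f}.png')[:,:,::-1], json.load(open(f'pics/{f}.json'))
def ray(p,uv):
    f=240/np.tan(np.radians(p['fovy'])/2); d=(np.array(uv,float)-[p['cx'],p['cy']])/f
    s=d.copy()
    for _ in range(30): s=d/(1+p['k1']*(s@s))
    R=cv2.Rodrigues(np.array(p['rvec']))[0]; t=np.array(p['tvec']).ravel()
    return -R.T@t, R.T@np.array([*s,1])
def onz(p,uv,z):
    c,d=ray(p,uv); return c+d*(z-c[2])/d[2]
def tri(p1,u1,p2,u2):
    c1,d1=ray(p1,u1); c2,d2=ray(p2,u2)
    s=np.linalg.lstsq(np.c_[d1,-d2],c2-c1,rcond=None)[0]; a=c1+s[0]*d1; b=c2+s[1]*d2
    return (a+b)/2, np.linalg.norm(a-b)
def proj(p,X):
    R=cv2.Rodrigues(np.array(p['rvec']))[0]; c=R@np.array(X,float)+np.array(p['tvec']).ravel(); s=c[:2]/c[2]; s=s*(1+p['k1']*(s@s))
    f=240/np.tan(np.radians(p['fovy'])/2); return s*f+[p['cx'],p['cy']]
E
python3 - <<'E'
from h import *
s=telemetry.read_state(); print(s)
for n in('scene','side','wrist'): snap(n,n+'0'); p=vision.camera_params(n); print(n,p, ray(load(n+'0')[1],(320,240)))
E
```

```text
pics
{'t': 0.0, 'joints': array([ 1.00978570e+00,  2.17781244e-01,  1.61493562e+00,  8.16569643e-06,
        1.31128156e+00, -1.12222648e-01]), 'qd': array([-0.00098511, -0.00087749,  0.00071998,  0.00016151, -0.00107778,
        0.00050338]), 'tau': array([ 4.15021559e-04, -3.96847701e+01, -3.03849971e+01, -7.70440965e-05,
        9.87955020e-03, -2.07156847e-05]), 'ee_pos': array([0.27072641, 0.56242023, 0.22995069]), 'eef_rot': array([-0.69887763, -3.06204554,  0.00356188]), 'contact_force': array([-0.24780329,  0.35891671,  0.40843557]), 'moment': array([ 0.02113497,  0.00542842, -0.01730144]), 'grasp_force': 0.0, 'finger_gap': 0.0852823104304543}
scene {'fovy': 52.401560134623296, 'cx': 317.70879044895497, 'cy': 236.42286987156947, 'k1': -0.09566782569656687, 'rvec': array([ 2.13460144,  1.0894667 , -0.46788167]), 'tvec': array([-0.307533  , -0.24644047,  1.54857828])} (array([ 1.22162591, -0.49050117,  0.90578302]), array([-0.57612265,  0.41292069, -0.70544671]))
side {'fovy': 49.78443384345078, 'cx': 316.40391785199574, 'cy': 241.8877047606129, 'k1': 0.04361108649024295, 'rvec': array([ 2.15667362, -0.34596904,  0.21237356]), 'tvec': array([-0.48638058,  0.15859332,  1.19545326])} (array([ 0.15341044, -0.99588912,  0.82188594]), array([ 0.28579918,  0.77325335, -0.56609165]))
wrist {'fovy': 58.063289105116766, 'cx': 323.9631220118745, 'cy': 233.13692354424785, 'k1': 0.02488770935959176, 'rvec': array([-2.41116177, -1.51625744, -0.25232899]), 'tvec': array([-0.62406618, -0.04196112,  0.3804947 ])} (array([0.19456502, 0.5995798 , 0.37208231]), array([ 0.30291552, -0.15802945, -0.94000255]))
```

View pics/scene0.png

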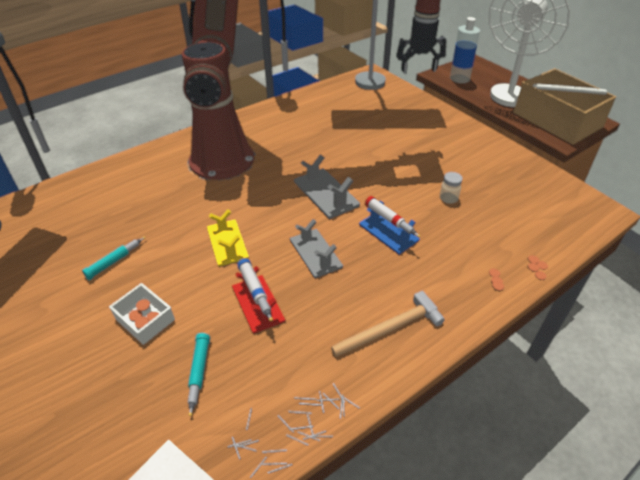

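View pics/side0.png

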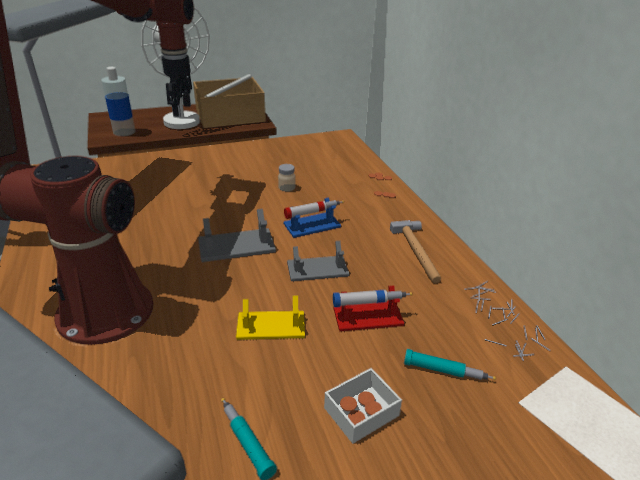

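The scene view shows blue on the red rest (260,295), red on the blue rest (390,225), the small grey rest at (316,250), and the larger grey one at (327,190). The side view puts the small grey rest at (318,265), red rest at (368,310) and blue rest at (312,218).

```bash
python3 - <<'E'
from h import *
_,A=load('scene0');_,B=load('side0')
for n,a,b in [('greysmall',(316,250),(318,267)),('redrest',(258,306),(368,318)),('bluerest',(388,234),(312,226)),('greybig',(327,192),(237,245)),('yellow',(228,243),(270,325)),('jar',(451,197),(288,187))]:
    print(n,onz(A,a,.01).round(3),onz(B,b,.01).round(3))
# handpiece tails/tips
for n,a,b in [('blue nose tip',(270,319),(411,295)),('blue tail',(242,264),(335,298)),('red tip',(418,236),(343,203)),('red tail',(370,203),(286,212))]:
    X,e=tri(A,a,B,b);print(n,X.round(3),round(e,4))
W=load('wrist0')[1]; print([onz(W,u,0.01).round(3) for u in [(0,0),(639,0),(0,479),(639,479)]])
E
```

```text
greysmall [0.513 0.004 0.01 ] [ 0.518 -0.001  0.01 ]
redrest [ 0.58  -0.207  0.01 ] [ 0.565 -0.215  0.01 ]
bluerest [0.578 0.192 0.01 ] [0.565 0.187 0.01 ]
greybig [0.343 0.166 0.01 ] [0.34  0.156 0.01 ]
yellow [ 0.358 -0.166  0.01 ] [ 0.346 -0.17   0.01 ]
jar [0.571 0.44  0.01 ] [0.564 0.43  0.01 ]
blue nose tip [ 0.662 -0.222  0.061] 0.003
blue tail [ 0.492 -0.191  0.067] 0.0035
red tip [0.665 0.207 0.06 ] 0.0032
red tail [0.492 0.199 0.06 ] 0.0073
[array([0.04 , 0.409, 0.01 ]), array([0.244, 0.832, 0.01 ]), array([0.408, 0.109, 0.01 ]), array([0.705, 0.728, 0.01 ])]
```

View pics/wrist0.png

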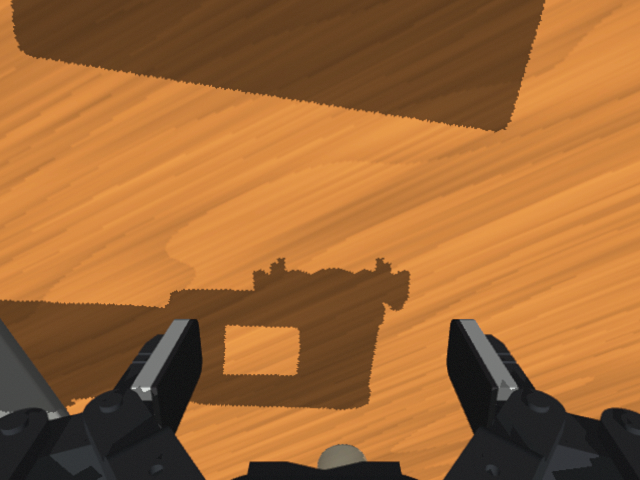

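The wrist view shows only bench and the arm's shadow, with the fingers at the lower left and right. Next I go over the red handpiece to measure it from the wrist.

Emit:
servo_tool(
  series=[
    [[0,0,0.0065,0.5,-1,0,1],[0,0,0.0065,0.5,-1,0,1],[0,0,0.0065,0.5,-1,0,1],[0,0,0.0065,0.5,-1,0,1],[0,0,0.0065,0.5,-1,0,1],[0,0,0.0065,0.5,-1,0,1],[0,0,0.0065,0.5,-1,0,1],[0,0,0.0065,0.5,-1,0,1],[0,0,0.0065,0.5,-1,0,1],[0,0,0.0065,0.5,-1,0,1],[0,0,0.0065,0.5,-1,0,1],[0,0,0.0065,0.5,-1,0,1]],
  ],
)

```text
t: 1.65
ee_pos: [0.3912, 0.3223, 0.2309]
eef_rot: [0.067, -3.14, 0.001]
contact_force: [-0.1, 1.3, 0.5]
finger_gap: 0.0853
grasp_force: 0.0
```

Emit:
servo_tool(
  series=[
    [[0,0,0,0.5,-1,0,1],[0,0,0,0.5,-1,0,1],[0,0,0,0.5,-1,0,1],[0,0,0,0.5,-1,0,1],[0,0,0,0.5,-1,0,1],[0,0,0,0.5,-1,0,1],[0,0,0,0,0,0,1],[0,0,0,0,0,0,1]],
  ],
)

```text
t: 2.65
ee_pos: [0.4508, 0.2034, 0.2311]
eef_rot: [0.065, -3.14, -0.001]
contact_force: [0.8, 0.9, 0.6]
finger_gap: 0.0856
grasp_force: 0.0
```

```bash
python3 - <<'E'
from h import *
from scipy.spatial.transform import Rotation as Ro
s=telemetry.read_state(); print(s['t'],s['ee_pos'],Ro.from_rotvec(s['eef_rot']).as_matrix().round(4))
snap('wrist','wrist1')
E
```

```text
2.65 [0.45079985 0.2034078  0.23106906] [[-9.992e-01 -4.110e-02 -7.000e-04]
 [-4.110e-02  9.992e-01  3.000e-04]
 [ 7.000e-04  4.000e-04 -1.000e+00]]
```

View pics/wrist1.png

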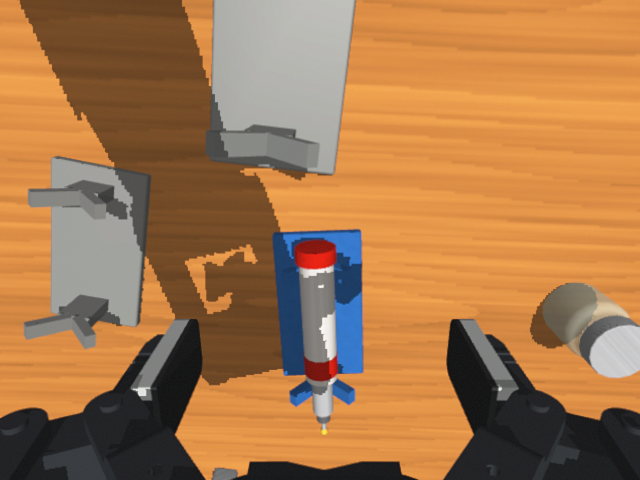

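The wrist view shows the red handpiece, tail cap (316,255), band (320,369), bur tip (324,431), on the blue plate (273–363, 230–375), and the small grey plate with corners (53,157), (150,176), (138,326), (52,311).

```bash
cat >> h.py <<'E'
def plate(p,c):  # corners in order rearA, rearB, frontB, frontA -> origin, yaw
    q=np.array([onz(p,u,.01)[:2] for u in c]); r0=(q[0]+q[1])/2; f0=(q[2]+q[3])/2
    ax=(f0-r0)/np.linalg.norm(f0-r0)
    print('  sides',[round(float(np.linalg.norm(q[i]-q[(i+1)%4])),4) for i in range(4)])
    return r0+ax*(.065+(np.linalg.norm(f0-r0)-.15)/2), np.degrees(np.arctan2(ax[1],ax[0]))
def hp(im,p,box,hue):
    # axis from the coloured cap + band blobs, centre lines at z=.06
    x0,y0,x1,y1=box; h=cv2.cvtColor(im[y0:y1,x0:x1],cv2.COLOR_RGB2HSV)
    m=((abs(((h[...,0].astype(int)-hue+90)%180)-90)<10)&(h[...,1]>150)&(h[...,2]>60)).astype(np.uint8)
    n,l,st,ce=cv2.connectedComponentsWithStats(m)
    for i in np.argsort(-st[1:,4])[:3]+1:
        print('  blob',st[i]+[x0,y0,0,0,0],(ce[i]+[x0,y0]).round(1),onz(p,ce[i]+[x0,y0],.06).round(4))
E
python3 - <<'E'
from h import *
im,p=load('wrist1')
print('blue',plate(p,[(273,232),(361.5,230),(363,375),(284,376)]))
print('grey',plate(p,[(53,157),(150,176),(138,326),(52,311)]))
hp(im,p,(260,225,380,440),0)
# silhouette midpoints of the grip per row: orange/blue background vs grey/white
h=cv2.cvtColor(im,cv2.COLOR_RGB2HSV)
for v in (280,295,305,325,340,350,398,408):
    row=[u for u in range(290,350) if h[v,u,1]<70]; 
    if row: print(v,row[0],row[-1],onz(p,((row[0]+row[-1])/2,v),.06).round(4), round(np.linalg.norm(onz(p,(row[-1],v),.06)-onz(p,(row[0],v),.06)),4))
for X in [(-.07,.0),]:
    pass
print('tip',onz(p,(324,432),.06).round(4),'cap rear',onz(p,(315.5,243),.06),onz(p,(337,370),.06))
E
```

```text
sides [0.0785, 0.1529, 0.0789, 0.1521]
blue (array([0.55566548, 0.20456573]), np.float64(4.4457745818808805))
  sides [0.0791, 0.1479, 0.0792, 0.147]
grey (array([0.50305053, 0.00686477]), np.float64(-9.389325674214113))
  blob [ 295  240   41   29 1039] [315.  254.1] [0.4917 0.1985 0.06  ]
  blob [304 356  34  25 580] [320.8 369.4] [0.5977 0.2072 0.06  ]
280 300 334 [0.5138 0.2009 0.06  ] 0.027
295 300 334 [0.527  0.2014 0.06  ] 0.0274
305 301 334 [0.536  0.2021 0.06  ] 0.0268
325 302 335 [0.5545 0.2036 0.06  ] 0.0272
340 303 335 [0.5687 0.2045 0.06  ] 0.0267
350 304 336 [0.5784 0.2058 0.06  ] 0.027
398 308 338 [0.6272 0.2103 0.06  ] 0.0263
408 313 332 [0.6379 0.2103 0.06  ] 0.0168
tip [0.6643 0.2127 0.06  ] cap rear [0.48245926 0.19857794 0.06      ] [0.5976902  0.22109091 0.06      ]
```

Emit:
servo_tool(
  series=[
    [[0,0,0.0006,0.65,0,-0.5,1],[0,0,0.0006,0.65,0,-0.5,1],[0,0,0.0006,0.65,0,-0.5,1],[0,0,0.0006,0.65,0,-0.5,1],[0,0,0.0006,0.65,0,-0.5,1],[0,0,0.0006,0.65,0.02,-0.5,1],[0,0,0.0006,0.65,0.02,-0.5,1],[0,0,0.0006,0.65,0.02,-0.5,1],[0,0,0.0006,0,0,-1,1],[0,0,0,0,0,-1,1],[0,0,0,0,0,-0.5,1],[0,0,0,0,0,0,1]],
  ],
)

```text
t: 4.2
ee_pos: [0.5537, 0.2041, 0.0997]
eef_rot: [0.118, -3.136, 0.001]
contact_force: [0.3, -0.3, 0.5]
finger_gap: 0.0854
grasp_force: 0.0
```

```bash
python3 - <<'E'
from h import *
from scipy.spatial.transform import Rotation as Ro
s=telemetry.read_state(); R=Ro.from_rotvec(s['eef_rot']).as_matrix(); print(s['t'],s['ee_pos'],np.degrees(np.arctan2(-R[0,1],R[1,1])),R[2].round(4))
E
```

```text
4.2 [0.55370579 0.20409597 0.09966864] 4.319394471082661 [ 3.1e-03 -5.0e-04 -1.0e+00]
```

Emit:
servo_tool(
  series=[
    [[0,0,0,0.05,0,-1,1],[0,0,0,0,0,-1,1],[0,0,0,0,0,-0.93,1],[0,0,0,0,0,0,1],[0,0,0,0,0,0,0.5],[0,0,0,0,0,0,0.4],[0,0,0,0,0,0,0.3],[0,0,0,0,0,0,0.25],[0,0,0,0,0,0,0.2],[0,0,0,0,0,0,0.2]],
  ],
  grip_force=40,
)

```text
t: 5.45
ee_pos: [0.557, 0.2036, 0.0437]
eef_rot: [-0.119, 3.138, -0.002]
contact_force: [-1.0, -4.4, 5.3]
finger_gap: 0.0267
grasp_force: 39.5
```

Emit:
servo_tool(
  series=[
    [[0,0,0,0,0,0.3,0.2],[0,0,0,0,0,0.7,0.2],[0,0,0,0,0,1,0.2],[0,0,0,0,0,1,0.2],[0,0,0,0,0,1,0.2],[0,0,-0.0055,-0.6,-0.5,1,0.2],[0,0,-0.0055,-1,-1,1,0.2],[0,0,-0.0055,-1,-1,1,0.2],[0,0,-0.0055,-1,-1,1,0.2],[0,0,-0.0055,-1,-0.8,1,0.2],[0,0,-0.0055,-0.8,-0.5,0,0.2],[0,0,-0.0055,-0.4,-0.2,0,0.2]],
  ],
)

```text
t: 6.95
ee_pos: [0.4397, 0.104, 0.2239]
eef_rot: [0.265, 3.129, 0.001]
contact_force: [-0.3, -0.2, -1.0]
finger_gap: 0.027
grasp_force: 39.6
```

Emit:
servo_tool(
  series=[
    [[0,0,0,0,0,0,0.2],[0,0,0,0,0,0,0.2]],
  ],
)

```text
t: 7.2
ee_pos: [0.4405, 0.1046, 0.2227]
eef_rot: [0.261, 3.131, 0.0]
contact_force: [-0.2, 0.1, -1.9]
finger_gap: 0.0264
grasp_force: 39.6
```

```bash
cat >> h.py <<'E'
def pose():
    from scipy.spatial.transform import Rotation as Ro
    s=telemetry.read_state(); R=Ro.from_rotvec(s['eef_rot']).as_matrix(); print('t',s['t'],s['ee_pos'].round(4),'yaw',np.degrees(np.arctan2(-R[0,1],R[1,1])).round(2),'tilt',R[2].round(4),'gap',s['finger_gap'],'F',s['contact_force'].round(1),s['moment'].round(2))
E
python3 - <<'E'
from h import *
pose(); snap('wrist','wrist2')
E
```

```text
t 7.2 [0.4405 0.1046 0.2227] yaw -9.52 tilt [-2.e-04  3.e-04 -1.e+00] gap 0.026416369601233104 F [-0.2  0.1 -1.9] [-0.01 -0.    0.04]
```

View pics/wrist2.png

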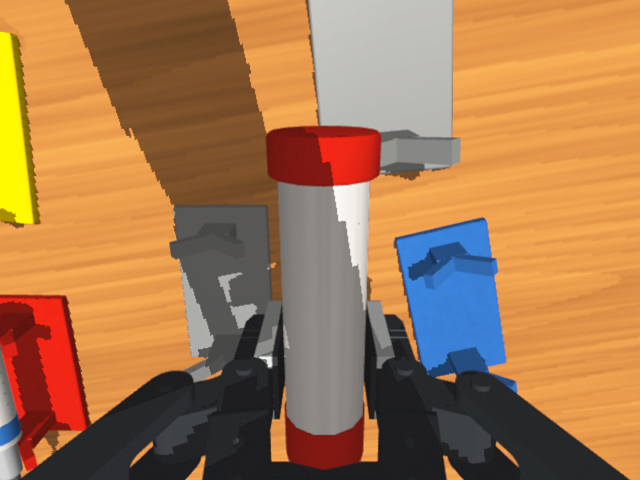

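The held red handpiece points straight down the picture, cap at (324,155). The small grey plate's corners are (174,206), (268,205), (192,358), and the now empty blue plate's are (396,239), (486,219), (506,362).

```bash
python3 - <<'E'
from h import *
im,p=load('wrist2')
def three(c,lat):  # rearL(y+? image left=+... ) rear corners a,b and front corner of a
    q=[onz(p,u,.01)[:2] for u in c]; m=(q[0]+q[1])/2; d=q[2]-q[lat]
    w=q[1]-q[0]; L=np.linalg.norm(d); W=np.linalg.norm(w); ya=np.degrees(np.arctan2(d[1],d[0])); yw=np.degrees(np.arctan2(w[1],w[0]))
    ax=d/L; print('L,W',L.round(4),W.round(4),'yaw',ya.round(2),(yw-90).round(2),'org',(m+ax*(.065+(L-.15)/2)).round(4))
three([(174,206),(268,205),(192,358)],0)
three([(396,239),(486,219),(506,362)],1)
c=[onz(p,u,.2227+.019)for u in((324,155),(325,445))];d=c[1]-c[0];print('held',c,np.degrees(np.arctan2(d[1],d[0])))
E
```

```text
L,W 0.1511 0.0795 yaw -9.35 -8.82 org [0.5038 0.006 ]
L,W 0.1483 0.078 yaw 4.67 4.0 org [0.5549 0.2038]
held [array([0.37583919, 0.11571455, 0.2417    ]), array([0.47855012, 0.09889875, 0.2417    ])] -9.297954235163425
```

Emit:
servo_tool(
  series=[
    [[0,0,0,0.65,-1,-0.5,0.2],[0,0,0,0.65,-1,-0.5,0.2],[0,0,0,0.65,-1,-0.5,0.2],[0,0,0,0.65,-1,-0.5,0.2],[0,0,0,0.65,-0.95,-0.5,0.2],[0,0,0,0,0,-1,0.2],[0,0,0,0,0,-1,0.2],[0,0,0,0,0,-1,0.2],[0,0,0,0,0,-1,0.2],[0,0,0,0,0,-1,0.2],[0,0,0,0,0,0,0.2],[0,0,0,0,0,0,0.2]],
  ],
)

```text
t: 8.75
ee_pos: [0.5059, 0.0054, 0.0731]
eef_rot: [0.261, 3.13, -0.0]
contact_force: [0.6, 0.1, -2.4]
finger_gap: 0.0271
grasp_force: 39.7
```

```bash
python3 - <<'E'
from h import *
pose()
E
```

```text
t 8.75 [0.5059 0.0054 0.0731] yaw -9.53 tilt [-7.e-04  0.e+00 -1.e+00] gap 0.02711800513481041 F [ 0.6  0.1 -2.4] [-0.02 -0.07 -0.03]
```

Emit:
servo_tool(
  series=[
    [[0,0,0,-0.02,0.02,-0.6,0.2],[0,0,0,0,0,-0.4,0.2],[0,0,0,0,0,-0.15,0.2],[0,0,0,0,0,-0.1,0.2],[0,0,0,0,0,-0.1,0.2],[0,0,0,0,0,0,0.2]],
  ],
)

```text
t: 9.5
ee_pos: [0.505, 0.0056, 0.0459]
eef_rot: [0.261, 3.13, -0.0]
contact_force: [-1.2, -0.2, -1.5]
finger_gap: 0.027
grasp_force: 39.8
```

Emit:
servo_tool(
  series=[
    [[0,0,0,0,0,-0.06,0.2],[0,0,0,0,0,-0.06,0.2],[0,0,0,0,0,0,0.2]],
  ],
)

```text
t: 9.88
ee_pos: [0.5053, 0.0049, 0.045]
eef_rot: [0.26, 3.131, -0.002]
contact_force: [-5.0, -2.6, 8.6]
finger_gap: 0.0269
grasp_force: 40.9
```

Emit:
servo_tool(
  series=[
    [[0,0,0,0,0,0,0.35],[0,0,0,0,0,0,0.45],[0,0,0,0,0,0,0.6],[0,0,0,0,0,0,0.8],[0,0,0,0,0,0,1],[0,0,0,0,0,0,1],[0,0,0,0,0,0.5,1],[0,0,0,0,0,1,1],[0,0,0,0,0,1,1],[0,0,0,0,0,1,1],[0,0,0,0,0,1,1],[0,0,0,0,0,1,1]],
  ],
)

```text
t: 11.38
ee_pos: [0.5049, 0.0057, 0.1548]
eef_rot: [0.261, 3.13, -0.0]
contact_force: [0.2, 0.2, -0.2]
finger_gap: 0.0855
grasp_force: 0.0
```

Emit:
servo_tool(
  series=[
    [[0,0,0,-0.2,-1,0.6,1],[0,0,0,-0.4,-1,0.6,1],[0,0,0,-0.4,-1,0.6,1],[0,0,0,-0.4,-1,0.6,1],[0,0,0,-0.4,-1,0.6,1],[0,0,0,-0.4,-1,0.4,1],[0,0,0,-0.4,-1,0.3,1],[0,0,0,-0.4,-0.8,0,1],[0,0,0,0,0,0,1],[0,0,0,0,0,0,1]],
  ],
)

```text
t: 12.62
ee_pos: [0.4449, -0.1498, 0.2275]
eef_rot: [0.262, 3.13, 0.001]
contact_force: [0.0, -0.6, -0.4]
finger_gap: 0.0855
grasp_force: 0.0
```

```bash
python3 - <<'E'
from h import *
pose(); snap('wrist','wrist3')
E
```

```text
t 12.625 [ 0.4449 -0.1498  0.2275] yaw -9.55 tilt [-4.e-04  4.e-04 -1.e+00] gap 0.08551432712801495 F [ 0.  -0.6 -0.4] [0.04 0.03 0.07]
```

View pics/wrist3.png

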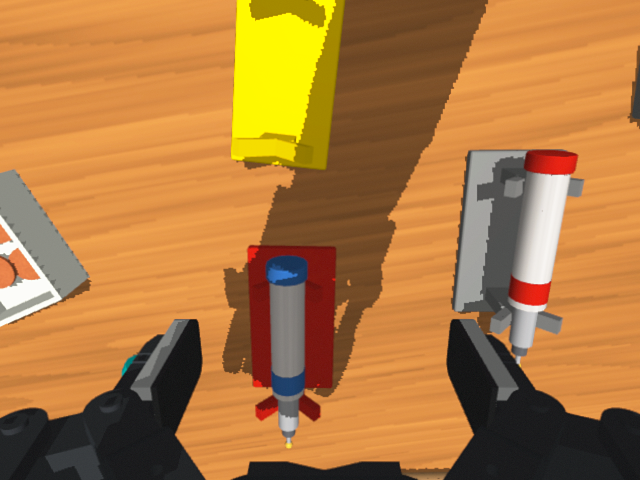

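Red lies in both notches of the small grey rest (tail (552,163), tip (518,362)). The red plate's corners are (248,246), (336,247), (333,387), (252,386), with blue on it from (288,270) to tip (289,445).

```bash
python3 - <<'E'
from h import *
im,p=load('wrist3')
print('red plate',plate(p,[(248,246),(336,247),(333.5,387.5),(252,386.5)]))
hp(im,p,(250,245,335,440),112)
hp(im,p,(490,140,600,310),0)
h=cv2.cvtColor(im,cv2.COLOR_RGB2HSV)
for v in (300,320,340,360,405,412):
    row=[u for u in range(255,330) if h[v,u,1]<70]
    print(v,row[0],row[-1],onz(p,((row[0]+row[-1])/2,v),.06).round(4))
print('bluetip',onz(p,(289,446),.06),'redtip',onz(p,(517,364),.06),onz(p,(553,150),.06+.0165))
E
```

```text
sides [0.0782, 0.1503, 0.0814, 0.15]
red plate (array([ 0.55571946, -0.19812532]), np.float64(-10.591826932666688))
  blob [ 267  256   40   29 1011] [286.4 270.2] [ 0.4923 -0.1872  0.06  ]
  blob [272 372  32  24 529] [287.8 384.6] [ 0.5975 -0.2066  0.06  ]
  blob [ 524  150   54   24 1150] [550.5 161.5] [0.4405 0.0146 0.06  ]
  blob [509 275  42  30 832] [528.7 292.1] [ 0.5424 -0.0018  0.06  ]
300 270 303 [ 0.5178 -0.1921  0.06  ]
320 271 303 [ 0.5357 -0.1952  0.06  ]
340 271 303 [ 0.5541 -0.1989  0.06  ]
360 272 303 [ 0.5732 -0.2022  0.06  ]
405 278 297 [ 0.6185 -0.211   0.06  ]
412 279 297 [ 0.6259 -0.212   0.06  ]
bluetip [ 0.66305522 -0.21829151  0.06      ] redtip [ 0.60846919 -0.01267575  0.06      ] [0.42875356 0.00820386 0.0765    ]
```

Emit:
servo_tool(
  series=[
    [[0,0,-0.0006,0.69,-0.3,-0.5,1],[0,0,-0.0006,0.69,-0.3,-0.5,1],[0,0,-0.0006,0.69,-0.3,-0.5,1],[0,0,-0.0006,0.69,-0.3,-0.5,1],[0,0,0,0.69,-0.3,-0.5,1],[0,0,0,0.69,-0.3,-0.5,1],[0,0,0,0.69,-0.3,-0.5,1],[0,0,0,0.69,-0.35,-0.5,1],[0,0,0,0,0,-1,1],[0,0,0,0,0,-1,1],[0,0,0,0,0,-0.5,1],[0,0,0,0,0,0,1]],
  ],
)

```text
t: 14.18
ee_pos: [0.5538, -0.1985, 0.0957]
eef_rot: [-0.285, -3.126, -0.002]
contact_force: [0.1, -0.2, -0.2]
finger_gap: 0.0854
grasp_force: 0.0
```

```bash
python3 - <<'E'
from h import *
pose()
E
```

```text
t 14.175 [ 0.5538 -0.1985  0.0957] yaw -10.41 tilt [ 3.1e-03  9.0e-04 -1.0e+00] gap 0.08543859129228565 F [ 0.1 -0.2 -0.2] [-0.07  0.02 -0.01]
```

Emit:
servo_tool(
  series=[
    [[0,0,0,0.05,0,-1,1],[0,0,0,0,0,-1,1],[0,0,0,0,0,-0.7,1],[0,0,0,0,0,0,1],[0,0,0,0,0,0,0.5],[0,0,0,0,0,0,0.4],[0,0,0,0,0,0,0.3],[0,0,0,0,0,0,0.25],[0,0,0,0,0,0,0.2],[0,0,0,0,0,0,0.2]],
  ],
  grip_force=40,
)

```text
t: 15.42
ee_pos: [0.5567, -0.1994, 0.0441]
eef_rot: [0.285, 3.128, -0.0]
contact_force: [-0.1, 1.3, 6.3]
finger_gap: 0.0271
grasp_force: 39.4
```

```bash
python3 - <<'E'
from h import *
pose()
E
```

```text
t 15.425 [ 0.5567 -0.1994  0.0441] yaw -10.42 tilt [-1.1e-03 -2.0e-04 -1.0e+00] gap 0.027101888129654507 F [-0.1  1.3  6.3] [ 0.13  0.19 -0.05]
```

Emit:
servo_tool(
  series=[
    [[0,0,0,0,0,0.3,0.2],[0,0,0,0,0,0.7,0.2],[0,0,0,0,0,1,0.2],[0,0,0,0,0,1,0.2],[0,0,0.0026,0,0.5,1,0.2],[0,0,0.0026,0,1,1,0.2],[0,0,0.0026,0,1,1,0.2],[0,0,0.0026,0,1,1,0.2],[0,0,0.0026,0,1,0,0.2],[0,0,0.0026,0,1,0,0.2],[0,0,0.0026,0,1,0,0.2],[0,0,0.0026,0,1,0,0.2]],
  ],
)

```text
t: 16.92
ee_pos: [0.5555, -0.0478, 0.1822]
eef_rot: [-0.078, -3.139, -0.001]
contact_force: [0.3, -0.5, -1.9]
finger_gap: 0.0267
grasp_force: 39.5
```

Emit:
servo_tool(
  series=[
    [[0,0,0.0026,0,1,0,0.2],[0,0,0.0026,0,1,0,0.2],[0,0,0.0026,0,1,0,0.2],[0,0,0.0026,0,1,0,0.2],[0,0,0.0026,0,1,0,0.2],[0,0,0.0026,0,1,0,0.2],[0,0,0.0026,0,1,0,0.2],[0,0,0.0026,0,1,0,0.2],[0,0,0,0,1,0,0.2],[0,0,0,0,1,0,0.2],[0,0,0,0,1,0,0.2],[0,0,0,0,1,0,0.2]],
  ],
)

```text
t: 18.42
ee_pos: [0.5562, 0.1921, 0.1833]
eef_rot: [-0.125, 3.139, -0.0]
contact_force: [0.2, -0.2, -1.6]
finger_gap: 0.0267
grasp_force: 39.5
```

Emit:
servo_tool(
  series=[
    [[0,0,0,0,0.6,-0.5,0.2],[0,0,0,0,0,-1,0.2],[0,0,0,0,0,-1,0.2],[0,0,0,0,0,-1,0.2],[0,0,0,0,0,-1,0.2],[0,0,0,0,0,-0.5,0.2],[0,0,0,0,0,0,0.2],[0,0,0,0,0,0,0.2]],
  ],
)

```text
t: 19.42
ee_pos: [0.557, 0.2029, 0.0842]
eef_rot: [-0.125, 3.137, 0.001]
contact_force: [0.9, 0.1, -0.8]
finger_gap: 0.0267
grasp_force: 39.5
```

```bash
python3 - <<'E'
from h import *
pose(); snap('scene','scene4'); snap('side','side4')
E
```

```text
t 19.425 [0.557  0.2029 0.0842] yaw 4.56 tilt [-1.8e-03  3.0e-04 -1.0e+00] gap 0.02672514728841535 F [ 0.9  0.1 -0.8] [ 0.07  0.03 -0.  ]
```

Emit:
servo_tool(
  series=[
    [[0,0,0,0,0.05,-0.8,0.2],[0,0,0,0,0,-0.6,0.2],[0,0,0,0,0,-0.25,0.2],[0,0,0,0,0,-0.12,0.2],[0,0,0,0,0,-0.1,0.2],[0,0,0,0,0,-0.08,0.2],[0,0,0,0,0,0,0.2]],
  ],
)

```text
t: 20.4
ee_pos: [0.5565, 0.2038, 0.0446]
eef_rot: [-0.125, 3.138, 0.0]
contact_force: [-0.0, 0.2, -1.4]
finger_gap: 0.0263
grasp_force: 39.6
```

Emit:
servo_tool(
  series=[
    [[0,0,0,0,0,-0.05,0.2],[0,0,0,0,0,-0.05,0.2],[0,0,0,0,0,0,0.2]],
  ],
)

```text
t: 20.78
ee_pos: [0.5567, 0.2036, 0.0441]
eef_rot: [-0.126, 3.139, -0.001]
contact_force: [-2.9, -1.8, 7.6]
finger_gap: 0.0267
grasp_force: 40.5
```

Emit:
servo_tool(
  series=[
    [[0,0,0,0,0,0,0.35],[0,0,0,0,0,0,0.45],[0,0,0,0,0,0,0.6],[0,0,0,0,0,0,0.8],[0,0,0,0,0,0,1],[0,0,0,0,0,0,1],[0,0,0,0,0,0.5,1],[0,0,0,0,0,1,1],[0,0,0,0,0,1,1],[0,0,0,0,0,1,1],[0,0,0,0,0,1,1],[0,0,0,0,0,1,1]],
  ],
)

```text
t: 22.28
ee_pos: [0.5563, 0.2038, 0.154]
eef_rot: [-0.125, 3.138, 0.0]
contact_force: [0.4, -0.1, 0.1]
finger_gap: 0.085
grasp_force: 0.0
```

Emit:
servo_tool(
  series=[
    [[0,0,-0.0043,-1,-1,0.9,1],[0,0,-0.0043,-1,-1,0.9,1],[0,0,-0.0043,-1,-1,0.9,1],[0,0,-0.0043,-1,-1,0.9,1],[0,0,-0.0043,-1,-1,0,1],[0,0,-0.0043,-0.5,0,0,1],[0,0,-0.0043,0,0,0,1],[0,0,-0.0043,0,0,0,1],[0,0,-0.0043,0,0,0,1],[0,0,0,0,0,0,1]],
  ],
)

```text
t: 23.52
ee_pos: [0.4464, 0.104, 0.2241]
eef_rot: [-0.256, -3.131, 0.0]
contact_force: [0.2, 0.9, 0.3]
finger_gap: 0.0855
grasp_force: 0.0
```

```bash
python3 - <<'E'
from h import *
pose(); snap('wrist','wrist5')
E
```

```text
t 23.525 [0.4464 0.104  0.2241] yaw -9.36 tilt [ 5.e-04 -1.e-04 -1.e+00] gap 0.08552093302602534 F [0.2 0.9 0.3] [-0.01  0.03 -0.02]
```

View pics/wrist5.png

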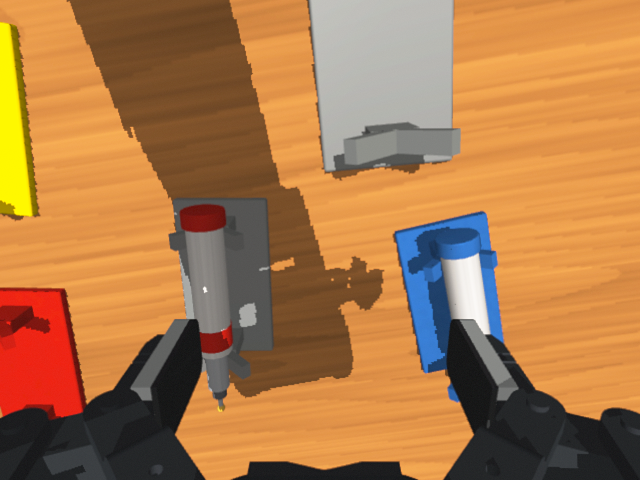

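Blue lies on the blue rest (cap (460,242)); red is on the grey rest from cap (203,217) to tip (221,410).

```bash
python3 - <<'E'
from h import *
im,p=load('wrist5')
hp(im,p,(170,195,240,360),0)
h=cv2.cvtColor(im,cv2.COLOR_RGB2HSV)
print('red cap mid, tip',onz(p,(203,217.5),.06),onz(p,(221,410),.06),'blue cap',onz(p,(459.5,242.5),.06))
for v in (250,270,290,310):
    row=[u for u in range(180,235) if h[v,u,1]<40 and h[v,u,2]>115]; print(v,row[0],row[-1],onz(p,((row[0]+row[-1])/2,v),.06).round(4))
E
```

```text
blob [ 180  205   46   27 1086] [202.4 217.7] [0.4407 0.0142 0.06  ]
  blob [200 325  33  28 622] [216.1 340.8] [ 0.5447 -0.0012  0.06  ]
red cap mid, tip [0.44062179 0.01467137 0.06      ] [ 0.61267355 -0.01352562  0.06      ] blue cap [0.49105165 0.20027414 0.06      ]
250 188 221 [0.4658 0.0093 0.06  ]
270 181 223 [0.4816 0.0033 0.06  ]
290 183 224 [4.983e-01 1.000e-04 6.000e-02]
310 186 226 [ 0.5158 -0.0023  0.06  ]
```

Emit:
servo_tool(
  series=[
    [[0,0,0,0.59,-1,-0.4,1],[0,0,0,0.59,-1,-0.4,1],[0,0,0,0.59,-1,-0.4,1],[0,0,0,0.59,-1,-0.4,1],[0,0,0,0.59,-0.95,-0.4,1],[0,0,0,0,0,-1,1],[0,0,0,0,0,-1,1],[0,0,0,0,0,-1,1],[0,0,0,0,0,-1,1],[0,0,0,0,0,-0.3,1],[0,0,0,0,0,0,1],[0,0,0,0,0,0,1]],
  ],
)

```text
t: 25.08
ee_pos: [0.5061, 0.0046, 0.0993]
eef_rot: [0.256, 3.129, -0.0]
contact_force: [-0.4, 0.9, 1.1]
finger_gap: 0.0853
grasp_force: 0.0
```

```bash
python3 - <<'E'
from h import *
pose()
E
```

```text
t 25.075 [0.5061 0.0046 0.0993] yaw -9.37 tilt [-1.8e-03  1.0e-04 -1.0e+00] gap 0.08533698347166965 F [-0.4  0.9  1.1] [-0.02 -0.    0.02]
```

Emit:
servo_tool(
  series=[
    [[0,0,0,-0.05,0.02,-1,1],[0,0,0,0,0,-1,1],[0,0,0,0,0,-0.8,1],[0,0,0,0,0,0,1],[0,0,0,0,0,0,0.5],[0,0,0,0,0,0,0.4],[0,0,0,0,0,0,0.3],[0,0,0,0,0,0,0.25],[0,0,0,0,0,0,0.2],[0,0,0,0,0,0,0.2]],
  ],
  grip_force=40,
)

```text
t: 26.32
ee_pos: [0.5046, 0.0037, 0.0432]
eef_rot: [0.255, 3.13, -0.004]
contact_force: [-1.7, -5.0, 2.9]
finger_gap: 0.0264
grasp_force: 39.4
```

```bash
python3 - <<'E'
from h import *
pose()
E
```

```text
t 26.325 [0.5046 0.0037 0.0432] yaw -9.31 tilt [-0.001  -0.0026 -1.    ] gap 0.0263907900876132 F [-1.7 -5.   2.9] [-0.81  0.31 -0.04]
```

Emit:
servo_tool(
  series=[
    [[0,0,0,0,0,0.3,0.2],[0,0,0,0,0,0.7,0.2],[0,0,0,0,0,1,0.2],[0,0,0,0,0,1,0.2],[0,0,-0.0005,0.2,-0.5,1,0.2],[0,0,-0.0005,0.4,-1,1,0.2],[0,0,-0.0005,0.4,-1,1,0.2],[0,0,-0.0005,0.4,-1,0,0.2],[0,0,-0.0005,0.4,-1,0,0.2],[0,0,-0.0005,0.4,-1,0,0.2],[0,0,0,0.2,-1,0,0.2],[0,0,0,0.2,-1,0,0.2]],
  ],
)

```text
t: 27.82
ee_pos: [0.556, -0.1461, 0.1616]
eef_rot: [-0.286, -3.127, -0.001]
contact_force: [0.7, 0.1, -2.0]
finger_gap: 0.0269
grasp_force: 39.5
```

Emit:
servo_tool(
  series=[
    [[0,0,0,0,-1,0,0.2],[0,0,0,0,-1,0,0.2],[0,0,0,0,-0.6,0,0.2],[0,0,0,0,0,-1,0.2],[0,0,0,0,0,-1,0.2],[0,0,0,0,0,-1,0.2],[0,0,0,0,0,-1,0.2],[0,0,0,0,0,0,0.2],[0,0,0,0,0,0,0.2]],
  ],
)

```text
t: 28.95
ee_pos: [0.5566, -0.1969, 0.0825]
eef_rot: [0.286, 3.128, -0.0]
contact_force: [-0.5, 0.8, -2.2]
finger_gap: 0.0266
grasp_force: 39.6
```

```bash
python3 - <<'E'
from h import *
pose()
E
```

```text
t 28.95 [ 0.5566 -0.1969  0.0825] yaw -10.44 tilt [-5.e-04 -1.e-04 -1.e+00] gap 0.026585771305575663 F [-0.5  0.8 -2.2] [-0.02  0.03  0.02]
```

Emit:
servo_tool(
  series=[
    [[0,0,0,0,-0.12,-0.6,0.2],[0,0,0,0,0,-0.6,0.2],[0,0,0,0,0,-0.35,0.2],[0,0,0,0,0,-0.15,0.2],[0,0,0,0,0,-0.1,0.2],[0,0,0,0,0,-0.08,0.2],[0,0,0,0,0,0,0.2]],
  ],
)

```text
t: 29.82
ee_pos: [0.5563, -0.1993, 0.0448]
eef_rot: [0.286, 3.128, -0.0]
contact_force: [0.4, 0.2, -1.4]
finger_gap: 0.0267
grasp_force: 39.6
```

Emit:
servo_tool(
  series=[
    [[0,0,0,0,0,-0.05,0.2],[0,0,0,0,0,-0.05,0.2],[0,0,0,0,0,0,0.2]],
  ],
)

```text
t: 30.2
ee_pos: [0.5564, -0.1994, 0.0433]
eef_rot: [0.286, 3.128, -0.0]
contact_force: [-1.1, 0.6, 2.3]
finger_gap: 0.0268
grasp_force: 40.0
```

Emit:
servo_tool(
  series=[
    [[0,0,0,0,0,-0.03,0.2],[0,0,0,0,0,0,0.2],[0,0,0,0,0,0,0.35],[0,0,0,0,0,0,0.45],[0,0,0,0,0,0,0.6],[0,0,0,0,0,0,0.8],[0,0,0,0,0,0,1],[0,0,0,0,0,0,1],[0,0,0,0,0,0.5,1],[0,0,0,0,0,1,1],[0,0,0,0,0,1,1],[0,0,0,0,0,1,1]],
  ],
)

```text
t: 31.7
ee_pos: [0.5568, -0.1996, 0.1146]
eef_rot: [0.286, 3.127, -0.001]
contact_force: [0.2, -0.5, 0.0]
finger_gap: 0.0857
grasp_force: 0.0
```

Emit:
servo_tool(
  series=[
    [[0,0,0,-0.2,0.5,1,1],[0,0,0,-0.5,0.6,1,1],[0,0,0,-1,0.7,1,1],[0,0,0,-1,0.7,1,1],[0,0,0,-1,0.7,1,1],[0,0,0,-1,0.5,1,1],[0,0,0,-1,0.5,0,1],[0,0,0,0,0,0,1],[0,0,0,0,0,0,1]],
  ],
)

```text
t: 32.83
ee_pos: [0.4427, -0.1156, 0.2328]
eef_rot: [0.286, 3.127, -0.001]
contact_force: [0.2, 0.3, 0.0]
finger_gap: 0.0852
grasp_force: 0.0
```

```bash
python3 - <<'E'
from h import *
pose(); a=snap('wrist','wrist6'); b=snap('scene','scene6'); c=snap('side','side6')
x=np.vstack([cv2.resize(b[140:360,180:480],(436,320)),cv2.resize(c[160:360,190:460],(436,280))]); y=cv2.resize(a,(364,273)); y=np.vstack([y,np.zeros((327,364,3),np.uint8)])
cv2.imwrite('pics/final.png',np.hstack([x,y])[:,:,::-1])
E
```

```text
t 32.825 [ 0.4427 -0.1156  0.2328] yaw -10.45 tilt [-1.7e-03 -5.0e-04 -1.0e+00] gap 0.08522235055555645 F [0.2 0.3 0. ] [ 0.06 -0.   -0.02]
```

View pics/final.png

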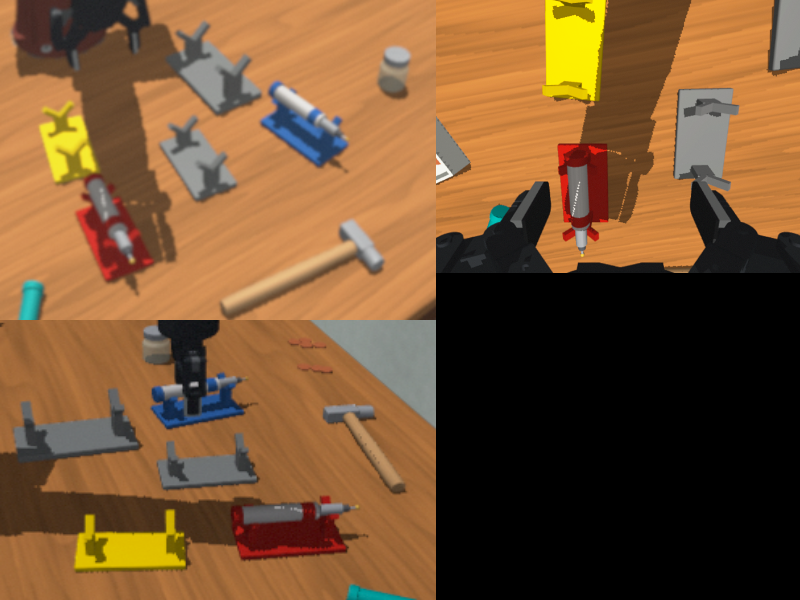

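The montage shows red lying level on the red rest (side panel, about (295,515)) and blue on the blue rest (about (195,390)). The grey rest is empty and the bystanders haven't moved.

```bash
python3 - <<'E'
from h import *
im,p=load('wrist6')
print('redtip',onz(p,((582-436)*640/364,256*640/364),.06).round(4), 'expected',(np.array([.5553,-.1988])+.112*np.array([np.cos(-.1815),np.sin(-.1815)])).round(4))
print(r.hand_in())
E
```

```text
redtip [ 0.6645 -0.2195  0.06  ] expected [ 0.6655 -0.219 ]
the job is handed in; nothing more can be done
None
```

I swapped the handpieces and handed the job in: red lies on the red rest and blue on the blue rest, the grey rest is empty, and the jar, hammer and tub look unmoved; it took about 33 s of the 72 s allowed.

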